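# Open the jar drawer and its carton in a community kitchen

### The job

Pull the drawer of the small steel cabinet all the way out to its final stop: a sprung catch holds it short of there and has to be pulled through. The cabinet only stands on the table, so feel for the stop and do not drag the cabinet along. Then fold both flaps of the carton in the drawer outward, well past upright, so that they stay back and the jars can be reached; leave the drawer fully out and do not disturb the bowl, bottle and mug.

Things in the scene. Friction and masses are not known exactly. Their poses are not given: they have to be found in the camera images.
- cabinet: free-standing stainless steel cabinet, 240 (x) x 280 (y) x 168 mm high, 7 to 9 kg with its contents. It is not fixed: it stands on the table by its weight and slides when pulled with roughly 30 to 60 N. Origin: middle of its front lower edge, on the table; its -x axis points out of its open front, towards the robot; +y is its left side, z up
- drawer (a joint): how far the one steel drawer is out, m; 0 = closed, grows along the cabinet's -x; 0 to 0.03 at first. Friction 2 to 4 N. A sprung catch on the way resists with about 8 to 10 N over some 10 mm and must be pulled through; the rigid final stop comes 30 to 40 mm after it, after 120 to 180 mm of travel in all: feel for it. Only there is the carton clear of the cabinet
- drawer_handle (a point): middle of the drawer's dark steel bow handle: a round bar 12 mm thick, 110 mm long along the cabinet's y, its centre line 55 mm in front of the drawer's front panel and 133 mm above the table. The panel's top is 140 mm above the table; closed, the panel is flush with the cabinet's front edge. Moves with the drawer; axes as the cabinet's
- carton: open-topped cardboard carton wedged in the drawer, 125 (cabinet x) x 190 (y) x 80 mm high, rim 112 mm above the table, front wall 18 mm behind the outer face of the drawer's front panel. Six jars in it reach 83 mm above the table. The drawer's side walls reach 92 mm. Origin: centre of its underside, 32 mm above the table; axes as the cabinet's
- flap_left (a joint): angle, rad, of the carton's left (cabinet's +y) cardboard flap: 0 = flat shut, 1.57 = upright, 2.2 = its stop, folded back outward. It stands ajar at 0.3 to 0.5 at first; its stiff crease keeps it wherever it is left (about 0.5 N at the edge moves it)
- flap_left_hinge (a point): middle of the left flap's hinge line, on the carton's +y rim, 114 mm above the table. The hinge line runs along the cabinet's x
- flap_left_edge (a point): middle of the left flap's free edge. The flap is 117 mm long (along the hinge), 62 mm from hinge to free edge, 4 mm thick; while ajar there is a gap of about 70 to 80 mm between the two free edges, open to the jars. The edge swings on a 62 mm arc about the hinge, up and towards +y
- flap_right (a joint): angle, rad, of the right (cabinet's -y) flap, mirror image of the left one: 0 = flat shut, 1.57 = upright, 2.2 = its stop, folded back outward to -y; 0.3 to 0.5 at first
- flap_right_hinge (a point): middle of the right flap's hinge line, on the carton's -y rim, 114 mm above the table
- flap_right_edge (a point): middle of the right flap's free edge, 62 mm from its hinge; it swings up and towards the cabinet's -y
- bowl: bystander: loose steel bowl, 130 mm across, 60 mm high, origin at the centre of its underside
- bottle: bystander: loose white bottle, 64 mm across, 140 mm high, origin at the centre of its underside
- mug: bystander: loose white mug, 80 mm across, 90 mm high, origin at the centre of its underside

How it is judged:
On the way, in this order (a step that is already met when the one before it is completed fails the run):
1. the drawer is pulled out to its final stop (value of joint drawer above 0.145 m), for 0.2 s.
2. both flaps of the carton are folded back past upright (value of joint each of flap_left, flap_right above 1.75 rad), for 0.2 s.
At the end, for the whole second after the job is handed in: The drawer is out to within 5 mm of its final stop, both flaps are folded back to more than 1.75 rad (10 degrees past upright), and the cabinet is at rest (all of step 2 and value of joint drawer above 0.145 m and linear speed of cabinet below 0.01 m/s); the robot touches nothing.
It fails at once if the cabinet is dragged or pushed more than 20 mm (distance of cabinet from where it was at the start of the episode above 0.02 m).
It fails at once if the bowl, bottle or mug is moved more than 20 mm or tipped (distance of any of bowl, bottle, mug from where it was at the start of the episode above 0.02 m or angle between any of bowl, bottle, mug's own z axis and vertical above 0.3 rad).
It also fails if it takes over 69 s, if anything falls off the work surface, if the arm or the gripper's body presses on something with over 40 N, if the wrist force passes 120 N, or if a joint passes its speed limit or range.

### The arm

A 6-joint arm with a two-finger parallel gripper is mounted at the origin on the work surface. World frame = base frame: x ahead of the robot, y to its left, z up, the work surface at z = 0. Lengths are in m, angles in rad, forces in N, time in s.
With the tool pointing down it reaches from about 0.3 to 0.775 m from the base axis. Payload 14.6 kg.
Tool frame: the origin (TCP) lies on the centre line of the jaws, within the pads' length; the fingertips stand 19 mm ahead of it and the grasp point (between the pads) is the TCP; y points along the fingers, x is the direction in which the jaws open and shut, and the axes are right-handed (so a half turn about y gives the same grasp; the last joint's range is limited). The gripper opens to 94 mm and grips with 3 to 60 N. Pads are 16 mm wide; open, the fingers measure 119 mm over their backs; the gripper's body (75 mm by 177 mm) begins 78 mm behind the grasp point.
Start: joints at [1.205, 0.3, 1.521, -0, 1.321, -0.067], TCP at [0.162, 0.526, 0.224] pointing down, gripper open.
Joint ranges: [-3.03, 3.03], [-0.79, 2.21], [0.23, 2.52], [-1.04, 4.18], [0, 3.07], [-2.55, 2.55]. Speed limits (rad/s): [2.22, 2.22, 2.57, 3.14, 3.14, 3.14].

### API

Orientations are given as [roll, pitch, yaw] about the fixed x, y, z axes, in that order (R = Rz(yaw) Ry(pitch) Rx(roll)).
In Python, from station import ctrl, optics gives the robot as it stands.
- The arm moves only by the tool jog_arm, never from a script. Its argument "targets" is a list of rows, each a list of 3 entries, a list of its own where there are three numbers: the finger opening in cm, from 0 to 9.4, then the shift along the tool's x, y, z in cm, then the turn about the tool's y in rad. A call has 1 to 10 rows; each row is the pose to reach, as a shift and turn from the pose commanded when the call began, along the tool's axes at that moment; what a row does not reach only later rows make up. A row lasts 1/10 s, in which the tool goes at most 50 mm and 8.59 degrees, less where a joint would pass 70% of its speed; a pose out of reach is approached as far as the arm can. A call with a gripper value outside its range is refused whole. The fingers move at their own pace and stop on an object; "grip_force" is the grip in N (left out, the last holds). Time passes only in rows, so rows that repeat a pose let the fingers close. It gives the time, the measured TCP pose, the force and the opening at its end, in the units of the state.
- ctrl.get_obs(): the state, without advancing time (a new reading comes with each control period).
- optics.camera(name): name is "scene" or "side" or "wrist"; returns a dict with "img" (480x640x3 uint8, red, green, blue), "range_z" (480x640 float32, m along the optical axis (not along the pixel's ray), 0 where there is no reading), "camera_matrix" (3x3 intrinsics, pixels), "k1" (the pictures are not rectified: a ray, as slopes to the right and down, at radius r is drawn at 1 + k1 r^2 times it, then the intrinsics apply), "world_to_cam" (4x4, takes a point from world to camera coordinates); the wrist camera has in their place "mount" (4x4, takes a point from camera to tool coordinates, whose origin is the TCP and whose axes are the tool frame's). Camera axes: x right, y up, looking along -z (the intrinsics and any distortion apply to the point x, -y, -z); pixel columns grow to the right and rows downward; lengths in m; the calibration is good to about 2 mm. A picture is of the moment at which its call begins: read the wrist's pose just before it.
- ctrl.hand_in(): hands the job in, once; it reports no verdict.
The state is a dict: "time_s": time; "qpos": joint angles; "joint_vel": joint speeds; "tau": joint torques, N m; "ee_pos": TCP position; "eef_rot": TCP orientation; "force": force on the tool from outside, world axes, zero at the start; "moment": the same for the moment, N m; "grip_width": finger opening in m.
Only numpy, scipy, OpenCV 4.12 (cv2) and the standard library are available. Lean on these libraries where they do the work, as an engineer would, in place of code of your own. Each camera call takes 0.05 s, during which the arm holds its last target. There are 200 camera calls.

## Working session

There is one attempt and no reset: what is moved stays moved. The work goes in short steps, Python scripts to look and compute and a tool call to move; the robot and the scene stay as the last step left them, time stands still between calls to the robot, and variables do not carry over. Pictures are saved under pics/ and viewed, about 8 in all and at most 12, crops included, and the job is handed in when it is done.

Besides the shell and the picture viewer there is one more tool, called after "Emit:" by a JSON object that holds its "fn" and its "kwargs". jog_arm: Moves the arm, as the interface text tells. Its arguments: {"type":"object","properties":{"targets":{"type":"array","items":{"type":"array"}},"grip_force":{"type":"number"}},"required":["targets"]}

```bash
mkdir -p pics; cat > h.py <<'E'
import numpy as np, cv2
from scipy.spatial.transform import Rotation as R
from station import ctrl, optics
def pts(name):
    o=ctrl.get_obs(); c=optics.camera(name); K=np.array(c["camera_matrix"]); z=c["range_z"]
    v,u=np.mgrid[0:480,0:640].astype(float)
    xd=(u-K[0,2])/K[0,0]; yd=(v-K[1,2])/K[1,1]; x,y=xd.copy(),yd.copy()
    for _ in range(8):
        s=1+c["k1"]*(x*x+y*y); x=xd/s; y=yd/s
    P=np.stack([x*z,-y*z,-z,np.ones_like(z)],-1)
    if "mount" in c:
        T=np.eye(4); T[:3,:3]=R.from_euler("xyz",o["eef_rot"]).as_matrix(); T[:3,3]=o["ee_pos"]; M=T@np.array(c["mount"])
    else: M=np.linalg.inv(np.array(c["world_to_cam"]))
    W=(P@M.T)[...,:3]; W[z<=0]=np.nan
    return c["img"],W
def save(n,img): cv2.imwrite(f"pics/{n}.png",img[...,::-1])
def st():
    o=ctrl.get_obs(); print({k:np.round(o[k],3).tolist() for k in ("time_s","qpos","ee_pos","eef_rot","force","grip_width")})
    print(R.from_euler("xyz",o["eef_rot"]).as_matrix().round(3))
E
python3 - <<'E'
from h import *
st()
for n in("scene","side"):
    i,W=pts(n); save(n+"0",i); np.save(n+"0.npy",W)
E
```

```text
{'time_s': 0.0, 'qpos': [1.205, 0.3, 1.522, -0.0, 1.321, -0.067], 'ee_pos': [0.162, 0.525, 0.224], 'eef_rot': [-1.571, 0.001, 1.272], 'force': [0.256, 0.125, -0.022], 'grip_width': 0.094}
[[ 0.294 -0.    -0.956]
 [ 0.956 -0.001  0.294]
 [-0.001 -1.     0.   ]]
```

View pics/scene0.png

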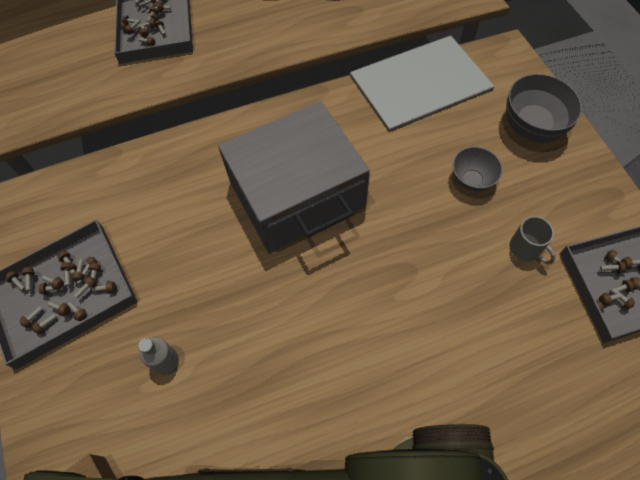

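View pics/side0.png

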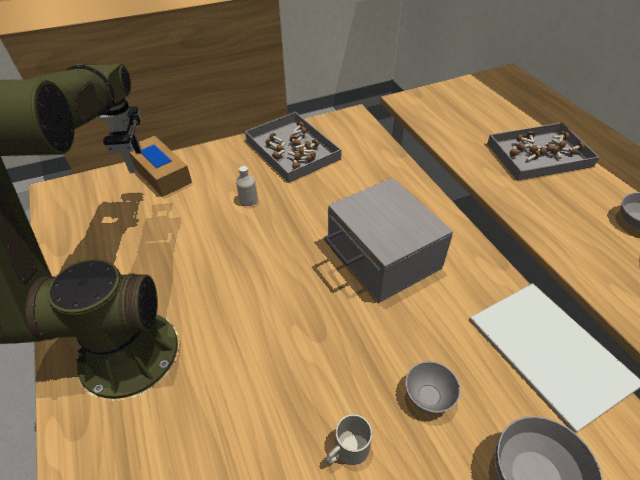

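The scene view shows the cabinet top at about (222-367, 105-215). The handle is near (325, 215), with its shadow at about (325, 255). The bottle is at (158, 355), the small bowl at (477, 170) and the mug at (533, 240). Next I measure them.

```bash
python3 - <<'E'
from h import *
W=np.load("scene0.npy"); S=np.load("side0.npy")
allP=np.concatenate([W.reshape(-1,3),S.reshape(-1,3)])
for n,Q in(("scene",W.reshape(-1,3)),("side",S.reshape(-1,3))):
    m=(abs(Q[:,2]-.168)<.006)&(Q[:,0]>.3)&(Q[:,0]<1.0)&(abs(Q[:,1])<.4)
    r=cv2.minAreaRect((Q[m,:2]*1000).astype(np.float32)); print(n,m.sum(),r,cv2.boxPoints(r).round(0).tolist(), np.median(Q[m,2]))
for name,A,(u0,u1,v0,v1) in(("bottle",W,(135,180,335,378)),("bowl",W,(450,505,145,205)),("mug",W,(508,560,215,268))):
    q=A[v0:v1,u0:u1].reshape(-1,3); q=q[q[:,2]>.03]; print(name,q.min(0).round(3),q.max(0).round(3))
q=W[185:245,290:365].reshape(-1,3)
q=q[(q[:,2]>.12)&(q[:,2]<.146)]; print(len(q)); np.save("hq.npy",q)
E
```

```text
scene 10007 ((780.083984375, 26.700576782226562), (243.64608764648438, 279.3895568847656), 8.237237930297852) [[640.0, 148.0], [680.0, -129.0], [921.0, -94.0], [881.0, 182.0]] 0.16755845420704096
side 5760 ((779.5010986328125, 23.818817138671875), (242.12994384765625, 282.9785461425781), 7.891997814178467) [[640.0, 147.0], [679.0, -133.0], [919.0, -100.0], [880.0, 181.0]] 0.16893663971008915
bottle [0.436 0.417 0.031] [0.499 0.482 0.146]
bowl [ 0.591 -0.49   0.03 ] [ 0.722 -0.358  0.064]
mug [ 0.357 -0.496  0.03 ] [ 0.471 -0.415  0.097]
1081
```

```bash
cat >> h.py <<'E'
A=0.141; ex=np.array([np.cos(A),np.sin(A)]); ey=np.array([-np.sin(A),np.cos(A)]); O=np.array([.6600,.0085])
def cab(P): d=P[...,:2]-O; return np.stack([d@ex,d@ey,P[...,2]],-1)
def wor(x,y): return O+x*ex+y*ey
E
python3 - <<'E'
from h import *
for n in("scene","side"):
    C=cab(np.load(n+"0.npy")).reshape(-1,3)
    q=C[(C[:,0]<-.01)&(C[:,0]>-.15)&(abs(C[:,1])<.15)&(C[:,2]>.115)&(C[:,2]<.16)]
    print(n,len(q)); h=np.histogram(q[:,0],bins=np.arange(-.12,0,.006)); print(h[0],h[1].round(3))
    b=q[(q[:,0]<q[:,0].min()+.014)]; print(np.percentile(b,[2,50,98],axis=0).round(4))
E
```

```text
scene 468
[  0   0   0   0   0   0   0   0   6 166 110  29  25  25  23  28  23  26
   7] [-0.12  -0.114 -0.108 -0.102 -0.096 -0.09  -0.084 -0.078 -0.072 -0.066
 -0.06  -0.054 -0.048 -0.042 -0.036 -0.03  -0.024 -0.018 -0.012 -0.006]
[[-0.066  -0.0558  0.1306]
 [-0.0613  0.0033  0.1372]
 [-0.0544  0.0601  0.1417]]
side 271
[ 0  0  0  0  0  0  0  0  4 94 56 16 18 15 17 14 17 16  4] [-0.12  -0.114 -0.108 -0.102 -0.096 -0.09  -0.084 -0.078 -0.072 -0.066
 -0.06  -0.054 -0.048 -0.042 -0.036 -0.03  -0.024 -0.018 -0.012 -0.006]
[[-0.0661 -0.061   0.133 ]
 [-0.0615 -0.0075  0.1393]
 [-0.0542  0.0544  0.1433]]
```

Emit:
{"fn": "jog_arm", "kwargs": {"targets": [[5.0,[-37.3,-1.5,-57.4],1.131],[5.0,[-37.3,-1.5,-57.4],1.131],[5.0,[-37.3,-1.5,-57.4],1.131],[5.0,[-37.3,-1.5,-57.4],1.131],[5.0,[-37.3,-1.5,-57.4],1.131],[5.0,[-37.3,-1.5,-57.4],1.131],[5.0,[-37.3,-1.5,-57.4],1.131],[5.0,[-37.3,-1.5,-57.4],1.131],[5.0,[-37.3,-1.5,-57.4],1.131],[5.0,[-37.3,-1.5,-57.4],1.131]], "grip_force": 20}}

```text
time_s: 1.1
ee_pos: [0.4832, 0.14, 0.2354]
eef_rot: [-1.571, 0.0, 0.141]
force: [-0.0, -0.2, 0.1]
grip_width: 0.0499
```

Emit:
{"fn": "jog_arm", "kwargs": {"targets": [[5.0,[9.7,0,-15.5],0],[5.0,[9.7,0,-15.5],0],[5.0,[9.7,0,-15.5],0],[5.0,[9.7,0,-15.5],0],[5.0,[9.7,0,-15.5],0],[5.0,[9.7,0,-15.5],0]]}}

```text
time_s: 1.7
ee_pos: [0.5999, 0.0019, 0.2347]
eef_rot: [-1.57, 0.001, 0.14]
force: [-0.1, -0.2, -0.9]
grip_width: 0.0502
```

```bash
python3 - <<'E'
from h import *
st(); i,W=pts("wrist"); save("wrist0",i); np.save("wrist0.npy",W)
C=cab(W).reshape(-1,3)
q=C[(C[:,0]<-.01)&(C[:,0]>-.15)&(abs(C[:,1])<.15)&(C[:,2]>.115)&(C[:,2]<.16)]
h=np.histogram(q[:,0],bins=np.arange(-.12,0,.006)); print(h[0],h[1].round(3))
b=q[(q[:,0]<q[:,0].min()+.014)]; print(np.percentile(b,[2,50,98],axis=0).round(4))
E
```

```text
{'time_s': 1.7, 'qpos': [-0.058, 0.406, 1.355, 0.0, 1.382, -0.198], 'ee_pos': [0.6, 0.002, 0.235], 'eef_rot': [-1.57, 0.001, 0.14], 'force': [-0.059, -0.242, -0.911], 'grip_width': 0.05}
[[ 0.99  -0.001 -0.14 ]
 [ 0.14   0.     0.99 ]
 [-0.001 -1.     0.   ]]
[   0    0    0    0    0    0    0    0    0 1519 1526  345  331  330
  332  329  262  184   57] [-0.12  -0.114 -0.108 -0.102 -0.096 -0.09  -0.084 -0.078 -0.072 -0.066
 -0.06  -0.054 -0.048 -0.042 -0.036 -0.03  -0.024 -0.018 -0.012 -0.006]
[[-0.0657 -0.0566  0.1337]
 [-0.0596  0.0047  0.1376]
 [-0.0533  0.058   0.1395]]
```

View pics/wrist0.png

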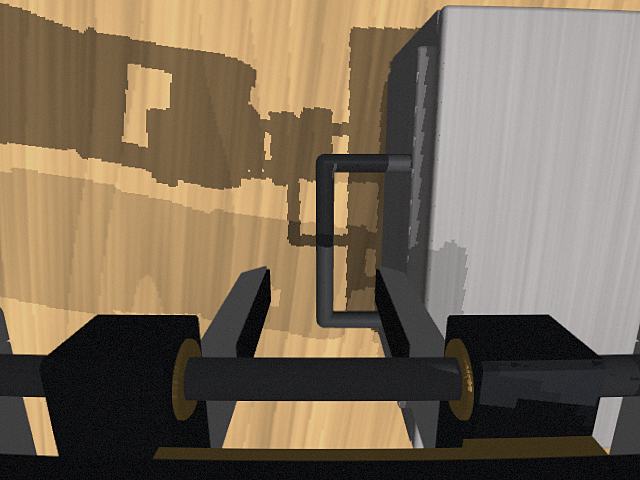

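The wrist view shows the bow handle, with its bar at u≈325, between the open jaws at 265 and 380. I descend and grip.

Emit:
{"fn": "jog_arm", "kwargs": {"targets": [[5.0,[0,3.5,0],0],[5.0,[0,7,0],0],[5.0,[0,9.5,0],0],[5.0,[0,10.2,0],0],[5.0,[0,10.2,0],0],[0,[0,10.2,0],0],[0,[0,10.2,0],0],[0,[0,10.2,0],0],[0,[0,10.2,0],0],[0,[0,10.2,0],0]], "grip_force": 20}}

```text
time_s: 2.75
ee_pos: [0.6002, 0.0021, 0.1337]
eef_rot: [-1.571, -0.0, 0.141]
force: [3.9, 0.2, 0.2]
grip_width: 0.0135
```

Emit:
{"fn": "jog_arm", "kwargs": {"targets": [[0,[-0.4,0,0],0],[0,[-1.2,0,0],0],[0,[-2,0,0],0],[0,[-2.8,0,0],0],[0,[-3.6,0,0],0],[0,[-4.4,0,0],0],[0,[-5.2,0,0],0],[0,[-6,0,0],0],[0,[-6.6,0,0],0],[0,[-7,0,0],0]]}}

```text
time_s: 3.75
ee_pos: [0.5302, -0.0078, 0.1336]
eef_rot: [-1.571, -0.0, 0.141]
force: [2.7, 1.5, 5.9]
grip_width: 0.0117
```

Emit:
{"fn": "jog_arm", "kwargs": {"targets": [[0,[-0.4,0,0],0],[0,[-0.8,0,0],0],[0,[-1.2,0,0],0],[0,[-1.6,0,0],0],[0,[-2,0,0],0],[0,[-2.4,0,0],0],[0,[-2.8,0,0],0],[0,[-3.2,0,0],0]]}}

```text
time_s: 4.55
ee_pos: [0.4988, -0.0122, 0.1336]
eef_rot: [-1.571, -0.001, 0.141]
force: [5.8, 3.6, 4.2]
grip_width: 0.0109
```

Emit:
{"fn": "jog_arm", "kwargs": {"targets": [[0,[-0.3,0,0],0],[0,[-0.6,0,0],0],[0,[-0.9,0,0],0],[0,[-1.2,0,0],0],[0,[-1.5,0,0],0]]}}

```text
time_s: 5.05
ee_pos: [0.4848, -0.0142, 0.1336]
eef_rot: [-1.571, -0.003, 0.141]
force: [6.9, 3.0, 2.6]
grip_width: 0.0111
```

Emit:
{"fn": "jog_arm", "kwargs": {"targets": [[0,[-0.3,0,0],0],[0,[-0.6,0,0],0],[0,[-0.9,0,0],0],[0,[-1.2,0,0],0]]}}

```text
time_s: 5.45
ee_pos: [0.472, -0.0159, 0.1336]
eef_rot: [-1.571, -0.0, 0.141]
force: [1.8, 2.1, 6.4]
grip_width: 0.0113
```

```bash
python3 - <<'E'
from h import *
st()
for n in("scene","side"):
    i,W=pts(n); save(n+"1",i); np.save(n+"1.npy",W)
    Q=W.reshape(-1,3)
    m=(abs(Q[:,2]-.168)<.006)&(Q[:,0]>.55)&(Q[:,0]<1.0)&(abs(Q[:,1])<.4)
    r=cv2.minAreaRect((Q[m,:2]*1000).astype(np.float32)); print(n,r)
E
```

```text
{'time_s': 5.45, 'qpos': [-0.111, 0.23, 1.837, 0.0, 1.074, -0.253], 'ee_pos': [0.472, -0.016, 0.134], 'eef_rot': [-1.571, -0.0, 0.141], 'force': [1.822, 2.117, 6.415], 'grip_width': 0.011}
[[ 0.99   0.    -0.141]
 [ 0.141  0.     0.99 ]
 [ 0.    -1.     0.   ]]
scene ((779.6180419921875, 26.450424194335938), (242.5241241455078, 280.05694580078125), 8.17943286895752)
side ((780.219482421875, 24.3138427734375), (242.72671508789062, 285.2507629394531), 7.889586925506592)
```

Emit:
{"fn": "jog_arm", "kwargs": {"targets": [[0,[-0.2,0,0],0],[0,[-0.4,0,0],0],[0,[-0.6,0,0],0],[0,[-0.8,0,0],0]]}}

```text
time_s: 5.95
ee_pos: [0.4642, -0.0171, 0.1336]
eef_rot: [-1.571, -0.0, 0.141]
force: [1.6, 2.2, 7.1]
grip_width: 0.0115
```

Emit:
{"fn": "jog_arm", "kwargs": {"targets": [[0,[-0.2,0,0],0],[0,[-0.4,0,0],0],[0,[-0.6,0,0],0]]}}

```text
time_s: 6.25
ee_pos: [0.4586, -0.0179, 0.1336]
eef_rot: [-1.571, -0.001, 0.141]
force: [19.1, 5.6, -5.5]
grip_width: 0.0111
```

Emit:
{"fn": "jog_arm", "kwargs": {"targets": [[0,[-0.1,0,0],0],[0,[-0.1,0,0],0]]}}

```text
time_s: 6.45
ee_pos: [0.4586, -0.0179, 0.1337]
eef_rot: [-1.571, -0.004, 0.141]
force: [13.9, 4.8, -2.9]
grip_width: 0.0112
```

Emit:
{"fn": "jog_arm", "kwargs": {"targets": [[0,[-0.1,0,0],0],[0,[-0.2,0,0],0],[0,[-0.2,0,0],0]]}}

```text
time_s: 6.75
ee_pos: [0.4584, -0.0179, 0.1338]
eef_rot: [-1.571, -0.009, 0.141]
force: [31.6, 6.7, -15.1]
grip_width: 0.0109
```

```bash
python3 - <<'E'
from h import *
st()
for n in("scene","side"):
    i,W=pts(n); save(n+"2",i); np.save(n+"2.npy",W)
    Q=W.reshape(-1,3)
    m=(abs(Q[:,2]-.168)<.006)&(Q[:,0]>.55)&(Q[:,0]<1.0)&(abs(Q[:,1])<.4)
    r=cv2.minAreaRect((Q[m,:2]*1000).astype(np.float32)); print(n,r)
    C=cab(W).reshape(-1,3)
    q=C[(C[:,0]<-.1)&(C[:,0]>-.195)&(abs(C[:,1])<.12)&(C[:,2]>.135)&(C[:,2]<.145)]
    h=np.histogram(q[:,0],bins=np.arange(-.196,-.1,.004)); print(h[0],h[1][0])
E
```

```text
{'time_s': 6.75, 'qpos': [-0.12, 0.197, 1.878, 0.002, 1.058, -0.262], 'ee_pos': [0.458, -0.018, 0.134], 'eef_rot': [-1.571, -0.009, 0.141], 'force': [31.574, 6.713, -15.123], 'grip_width': 0.011}
[[ 0.99   0.009 -0.14 ]
 [ 0.14   0.001  0.99 ]
 [ 0.009 -1.    -0.   ]]
scene ((779.3882446289062, 26.477401733398438), (244.11183166503906, 280.3865966796875), 8.056445121765137)
[ 9  8  8  8  8  9  7  7 11  8  8 21 88 82 68  5  0  1  3  4  3  5  4] -0.196
side ((780.0137939453125, 24.646820068359375), (242.7390899658203, 284.64404296875), 7.8624267578125)
[ 3  7  6  6  6  4  7  6  5  7  3 23 84 62 54  3  0  8 14 13 15  9 11] -0.196
```

View pics/scene2.png

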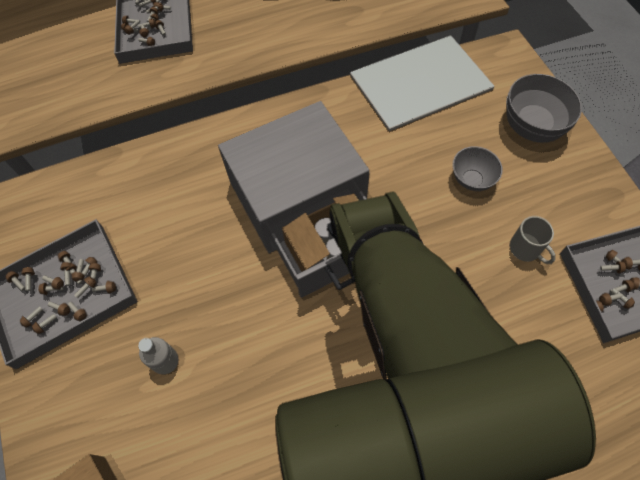

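Force rose to 31 N with no tool motion and the cabinet unmoved. The panel's outer face is at cabinet x≈-0.148, so this is the rigid stop. The scene view shows the flap at (305, 245) and the jars clear of the cabinet. I relax, release and rise.

Emit:
{"fn": "jog_arm", "kwargs": {"targets": [[0,[0.2,0,0],0],[0,[0.25,0,0],0],[3.5,[0.25,0,0],0],[4,[0.25,0,0],0],[4,[0.25,0,0],0],[4,[0.25,-2,0],0],[4,[0.25,-5,0],0],[4,[0.25,-9,0],0],[4,[0.25,-12,0],0],[4,[0.25,-12,0],0]]}}

```text
time_s: 7.85
ee_pos: [0.4589, -0.0183, 0.2569]
eef_rot: [-1.572, -0.005, 0.141]
force: [-0.1, 0.5, -1.1]
grip_width: 0.0398
```

```bash
cat > m.py <<'E'
from h import *
import sys
n=sys.argv[1]
st(); i,W=pts("wrist"); save("wrist"+n,i); np.save("wrist"+n+".npy",W)
o=ctrl.get_obs(); print("tool cab",cab(np.array(o["ee_pos"])).round(4))
def prof(W,tag):
    C=cab(W).reshape(-1,3)
    # panel top
    q=C[(abs(C[:,1])<.11)&(abs(C[:,2]-.139)<.003)&(C[:,0]<-.12)&(C[:,0]>-.17)]; print(tag,"panel",np.percentile(q[:,0],[2,98]).round(4) if len(q) else None,len(q))
    q=C[(C[:,0]>-.12)&(C[:,0]<-.03)]
    for y in np.arange(-.16,.165,.01):
        z=q[(abs(q[:,1]-y)<.004)&(q[:,2]<.21),2]
        if len(z)>5: print(f"{y:.2f}:{np.median(z):.3f}/{np.percentile(z,95):.3f}",end=" ")
    print()
prof(W,"wrist")
for s in("scene","side"):
    i,W=pts(s); save(s+n,i); np.save(s+n+".npy",W); prof(W,s)
E
python3 m.py 3
```

```text
{'time_s': 7.85, 'qpos': [-0.119, 0.066, 1.721, -0.0, 1.349, -0.26], 'ee_pos': [0.459, -0.018, 0.257], 'eef_rot': [-1.572, -0.005, 0.141], 'force': [-0.147, 0.46, -1.109], 'grip_width': 0.04}
[[ 0.99   0.006 -0.14 ]
 [ 0.141 -0.001  0.99 ]
 [ 0.005 -1.    -0.002]]
tool cab [-0.2035  0.0019  0.2545]
wrist panel [-0.1657 -0.124 ] 4333
-0.09:0.054/0.073 -0.07:0.126/0.128 -0.06:0.131/0.133 -0.05:0.084/0.138 -0.04:0.083/0.141 -0.03:0.062/0.082 -0.02:0.082/0.083 -0.01:0.082/0.084 0.00:0.082/0.084 0.01:0.082/0.084 0.02:0.081/0.083 0.03:0.036/0.134 0.04:0.134/0.136 0.05:0.130/0.132 0.06:0.127/0.129 0.07:0.123/0.125 0.08:0.120/0.122 0.09:0.116/0.118 0.10:0.032/0.033 0.11:0.032/0.078 0.12:0.092/0.093 0.13:-0.000/0.001 0.14:-0.000/0.001 0.15:-0.000/0.001 0.16:-0.000/0.001 
scene panel [-0.1667 -0.1358] 292
-0.04:0.037/0.053 -0.03:0.052/0.079 -0.02:0.083/0.085 -0.01:0.083/0.087 0.00:0.082/0.086 0.01:0.082/0.086 0.02:0.082/0.086 0.04:0.135/0.138 0.05:0.132/0.135 0.06:0.129/0.132 0.07:0.125/0.128 0.08:0.121/0.125 0.09:0.118/0.121 0.10:0.062/0.110 0.11:0.032/0.036 0.12:0.061/0.094 0.13:0.000/0.004 0.14:-0.000/0.003 0.15:0.000/0.004 0.16:0.000/0.003 
side panel [-0.1664 -0.1211] 247
-0.16:0.002/0.005 -0.15:0.002/0.005 -0.14:0.001/0.004 -0.13:0.001/0.004 -0.12:0.059/0.093 -0.11:0.001/0.005 -0.10:0.091/0.113 -0.09:0.116/0.123 -0.08:0.123/0.128 -0.07:0.129/0.132 -0.06:0.133/0.138 -0.05:0.138/0.142 -0.04:0.142/0.144 -0.02:0.081/0.088 -0.01:0.083/0.085 0.00:0.084/0.089 0.01:0.084/0.087 0.02:0.085/0.086 0.03:0.082/0.139 0.04:0.085/0.138 0.05:0.086/0.134 0.06:0.086/0.131 0.07:0.123/0.127 0.08:0.121/0.124 0.09:0.117/0.120 0.11:0.094/0.097 0.12:0.092/0.095
```

View pics/wrist3.png

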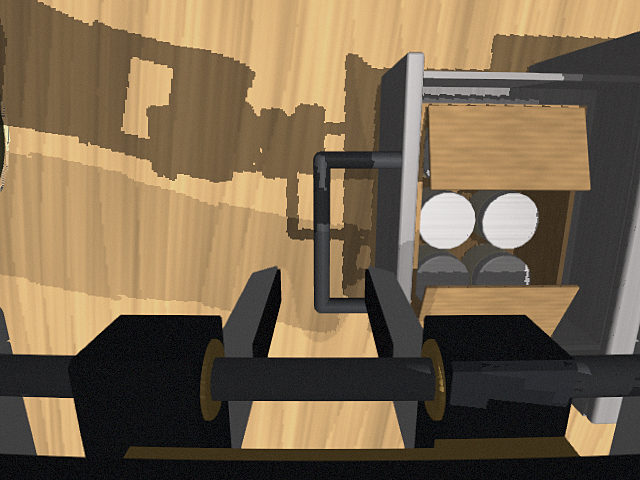

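The wrist view shows the flaps at (505, 148) and (505, 315), with the gap and jars between them at v 190-285. The left flap measures about 0.35 rad and the right about 0.45 rad. I enter the gap with closed fingers, staying above the jars.

Emit:
{"fn": "jog_arm", "kwargs": {"targets": [[0,[4,0,-0.1],0],[0,[8,0,-0.2],0],[0,[11.9,0,-0.2],0],[0,[11.9,0,-0.2],0],[0,[11.9,4,-0.2],0],[0,[11.9,8,-0.2],0],[0,[11.9,11,-0.2],0],[0,[11.9,13,-0.2],0],[0,[11.9,14.2,-0.2],0],[0,[11.9,14.2,-0.2],0]]}}

```text
time_s: 9.0
ee_pos: [0.575, -0.0033, 0.1096]
eef_rot: [-1.57, 0.003, 0.141]
force: [-0.5, 0.1, -0.5]
grip_width: 0.0005
```

Emit:
{"fn": "jog_arm", "kwargs": {"targets": [[0,[0,0,1.4],0],[0,[0,0,2.2],0],[0,[0,0,2.6],0],[0,[0,-0.4,2.9],0],[0,[0,-0.9,3.1],0],[0,[0,-1.4,3.4],0],[0,[0,-1.9,3.8],0]]}}

```text
time_s: 9.7
ee_pos: [0.5722, 0.0328, 0.1334]
eef_rot: [-1.575, -0.005, 0.14]
force: [-0.1, -15.8, 12.2]
grip_width: 0.0005
```

```bash
python3 m.py 4
```

```text
{'time_s': 9.7, 'qpos': [-0.005, 0.436, 1.557, -0.004, 1.143, -0.144], 'ee_pos': [0.572, 0.033, 0.133], 'eef_rot': [-1.575, -0.005, 0.14], 'force': [-0.117, -15.767, 12.179], 'grip_width': 0.001}
[[ 0.99   0.005 -0.14 ]
 [ 0.14  -0.003  0.99 ]
 [ 0.005 -1.    -0.004]]
tool cab [-0.0833  0.0372  0.1342]
wrist panel [-0.1668 -0.1233] 8610
-0.09:0.070/0.077 -0.08:0.082/0.083 -0.07:0.083/0.083 -0.06:0.082/0.083 -0.05:0.082/0.083 -0.02:0.083/0.083 -0.01:0.082/0.083 0.00:0.082/0.083 0.01:0.082/0.083 0.03:0.202/0.204 0.04:0.184/0.184 0.05:0.155/0.164 0.06:0.146/0.149 0.07:0.137/0.140 0.08:0.128/0.131 0.09:0.119/0.122 0.10:0.032/0.033 0.11:0.032/0.033 0.12:0.092/0.093 0.13:-0.000/0.001 0.14:-0.000/0.001 0.15:-0.000/0.001 0.16:-0.000/0.001 
scene panel [-0.1475 -0.1231] 79
0.06:0.146/0.150 0.07:0.140/0.145 0.08:0.131/0.136 0.09:0.122/0.127 0.10:0.070/0.115 0.11:0.032/0.036 0.12:0.065/0.094 0.13:-0.000/0.004 0.14:0.000/0.004 0.15:0.000/0.003 0.16:0.000/0.004 
side panel [-0.1674 -0.1235] 259
-0.16:0.002/0.004 -0.15:0.001/0.005 -0.14:0.001/0.005 -0.13:0.001/0.005 -0.12:0.058/0.093 -0.11:0.001/0.024 -0.10:0.088/0.116 -0.09:0.112/0.122 -0.08:0.123/0.128 -0.07:0.128/0.132 -0.06:0.133/0.136 -0.05:0.137/0.141 -0.04:0.141/0.145 -0.02:0.081/0.088 -0.01:0.082/0.087 0.00:0.084/0.088 0.01:0.084/0.088 0.02:0.084/0.087 0.03:0.147/0.186 0.04:0.084/0.173 0.05:0.085/0.160 0.06:0.084/0.151 0.07:0.084/0.142 0.08:0.084/0.133 0.09:0.088/0.106 0.12:0.094/0.095
```

The flap is at 0.73 rad but wedged, with 16 N sideways. The finger's half-width is about 12 mm, so I rise first and then follow the arc.

Emit:
{"fn": "jog_arm", "kwargs": {"targets": [[0,[0,-0.4,-0.1],0],[0,[0,-0.8,0],0],[0,[0,-1.2,0.5],0]]}}

```text
time_s: 10.15
ee_pos: [0.5702, 0.0395, 0.1432]
eef_rot: [-1.571, -0.001, 0.141]
force: [0.7, -3.4, 2.5]
grip_width: 0.0003
```

Emit:
{"fn": "jog_arm", "kwargs": {"targets": [[0,[0,-0.6,0.6],0],[0,[0,-1.1,1.2],0],[0,[0,-1.6,2.1],0],[0,[0,-2.0,3.1],0],[0,[0,-2.5,4.1],0],[0,[0,-2.6,5.0],0],[0,[0,-2.6,5.5],0],[0,[0,-2.6,5.5],0]]}}

```text
time_s: 10.95
ee_pos: [0.5622, 0.0945, 0.1683]
eef_rot: [-1.571, 0.0, 0.142]
force: [-0.2, -0.8, -0.8]
grip_width: 0.0003
```

```bash
python3 m.py 5
```

```text
{'time_s': 10.95, 'qpos': [0.102, 0.395, 1.529, 0.0, 1.218, -0.04], 'ee_pos': [0.562, 0.094, 0.168], 'eef_rot': [-1.571, 0.0, 0.142], 'force': [-0.237, -0.793, -0.778], 'grip_width': 0.0}
[[ 0.99  -0.    -0.141]
 [ 0.141  0.     0.99 ]
 [-0.    -1.     0.   ]]
tool cab [-0.0848  0.0984  0.1682]
wrist panel [-0.1686 -0.1356] 1774
-0.05:0.082/0.083 -0.04:0.082/0.083 -0.03:0.078/0.082 -0.02:0.082/0.083 0.02:0.076/0.083 0.04:0.083/0.083 0.05:0.082/0.083 0.06:0.082/0.083 0.07:0.082/0.084 0.08:0.082/0.083 0.09:0.118/0.158 0.10:0.033/0.138 0.11:0.173/0.201 0.12:0.091/0.169 0.13:-0.000/0.001 0.14:-0.000/0.001 0.15:-0.000/0.001 0.16:-0.000/0.001 
scene panel [-0.1479 -0.1374] 11
-0.16:-0.001/0.003 -0.15:0.001/0.005 -0.12:0.091/0.093 -0.11:0.074/0.093 -0.09:0.116/0.120 -0.08:0.121/0.124 -0.07:0.126/0.128 0.12:0.048/0.093 0.13:-0.000/0.004 0.14:0.000/0.004 0.15:0.000/0.004 0.16:-0.000/0.003 
side panel [-0.1672 -0.1224] 263
-0.16:0.001/0.005 -0.15:0.001/0.004 -0.14:0.001/0.004 -0.13:0.001/0.005 -0.12:0.057/0.093 -0.11:0.001/0.005 -0.10:0.095/0.114 -0.09:0.113/0.121 -0.08:0.123/0.128 -0.07:0.128/0.133 -0.06:0.133/0.138 -0.05:0.138/0.142 -0.04:0.141/0.145 -0.02:0.079/0.086 -0.01:0.085/0.087 0.00:0.084/0.087 0.01:0.084/0.088 0.02:0.083/0.087 0.03:0.079/0.086 0.04:0.082/0.086 0.05:0.084/0.087 0.06:0.084/0.087 0.07:0.084/0.088 0.08:0.084/0.086 0.09:0.106/0.198 0.10:0.133/0.179 0.11:0.152/0.167 0.12:0.167/0.172
```

View pics/wrist5.png

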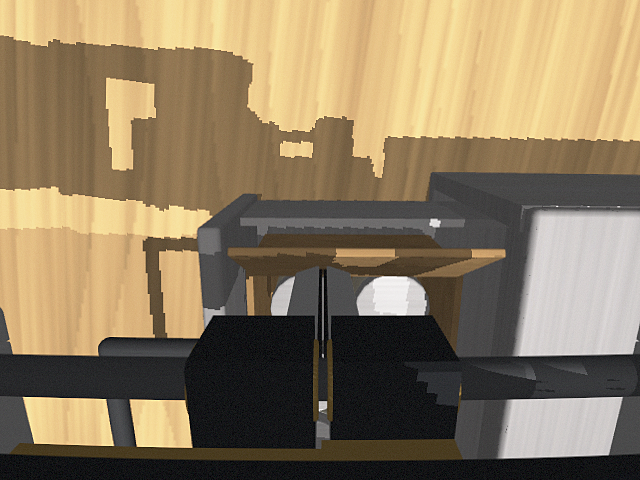

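The left flap is folded to about 2.0 rad: its edge is at y≈0.12, z≈0.17, and it shows at (365, 260) in the picture. I go back to the middle for the right flap.

Emit:
{"fn": "jog_arm", "kwargs": {"targets": [[0,[0,0,-4],0],[0,[0,0,-8],0],[0,[0,0,-9.4],0],[0,[0,0,-9.4],0],[0,[0,2,-9.4],0],[0,[0,4.5,-9.4],0],[0,[0,5.8,-9.4],0],[0,[0,5.8,-9.4],0]]}}

```text
time_s: 11.9
ee_pos: [0.5747, 0.0016, 0.1088]
eef_rot: [-1.57, 0.003, 0.142]
force: [-0.1, 0.2, 1.0]
grip_width: 0.0007
```

Emit:
{"fn": "jog_arm", "kwargs": {"targets": [[0,[0,0,-1.5],0],[0,[0,0,-2.6],0],[0,[0,0,-3.1],0],[0,[0,-0.5,-3.3],0],[0,[0,-1.1,-3.6],0],[0,[0,-1.7,-4.1],0],[0,[0,-2.3,-4.7],0],[0,[0,-2.8,-5.4],0]]}}

```text
time_s: 12.7
ee_pos: [0.5834, -0.0534, 0.1393]
eef_rot: [-1.571, -0.001, 0.141]
force: [-0.7, 1.8, 2.2]
grip_width: 0.0006
```

Emit:
{"fn": "jog_arm", "kwargs": {"targets": [[0,[0,-0.6,-0.7],0],[0,[0,-1.2,-1.5],0],[0,[0,-1.8,-2.4],0],[0,[0,-2.4,-3.3],0],[0,[0,-2.9,-4.2],0],[0,[0,-2.9,-4.9],0],[0,[0,-2.9,-4.9],0]]}}

```text
time_s: 13.4
ee_pos: [0.5902, -0.1023, 0.1673]
eef_rot: [-1.571, -0.0, 0.14]
force: [-0.2, 0.3, -0.6]
grip_width: 0.0004
```

Emit:
{"fn": "jog_arm", "kwargs": {"targets": [[0,[0,0,3],0],[0,[0,0,6],0],[0,[0,0,10],0],[0,[0,0,10],0],[0,[0,-4,10],0],[0,[0,-9,10],0],[0,[-4,-12,10],0],[0,[-9,-12,10],0],[0,[-14,-12,10],0],[0,[-14,-12,10],0]]}}

```text
time_s: 14.4
ee_pos: [0.4333, -0.0226, 0.2876]
eef_rot: [-1.571, -0.0, 0.14]
force: [0.9, 1.0, -0.3]
grip_width: 0.0007
```

```bash
python3 m.py 6; python3 - <<'E'
from h import *
for n in("scene","side"):
    W=np.load(n+"6.npy");Q=W.reshape(-1,3)
    m=(abs(Q[:,2]-.168)<.004)&(cab(Q)[:,0]>-.005)&(Q[:,0]<1.0)&(abs(Q[:,1])<.4)
    print(n,cv2.minAreaRect((Q[m,:2]*1000).astype(np.float32)))
W=np.load("scene6.npy")
for name,(u0,u1,v0,v1) in(("bottle",(135,180,335,378)),("bowl",(450,505,145,205)),("mug",(508,560,215,268))):
    q=W[v0:v1,u0:u1].reshape(-1,3); q=q[q[:,2]>.03]; print(name,q.min(0).round(3),q.max(0).round(3))
E
```

```text
{'time_s': 14.4, 'qpos': [-0.136, -0.01, 1.728, -0.0, 1.423, -0.276], 'ee_pos': [0.433, -0.023, 0.288], 'eef_rot': [-1.571, -0.0, 0.14], 'force': [0.894, 1.013, -0.304], 'grip_width': 0.001}
[[ 0.99  0.   -0.14]
 [ 0.14 -0.    0.99]
 [ 0.   -1.   -0.  ]]
tool cab [-0.2263  0.0008  0.2881]
wrist panel [-0.1671 -0.1363] 4290
-0.11:0.146/0.149 -0.10:0.131/0.138 -0.09:0.092/0.118 -0.08:0.082/0.083 -0.07:0.082/0.083 -0.06:0.082/0.083 -0.05:0.082/0.083 -0.04:0.082/0.083 -0.03:0.060/0.083 -0.02:0.082/0.084 -0.01:0.082/0.084 0.00:0.082/0.084 0.01:0.082/0.084 0.02:0.080/0.083 0.03:0.036/0.083 0.04:0.082/0.084 0.05:0.082/0.084 0.06:0.082/0.084 0.07:0.082/0.084 0.08:0.061/0.083 0.09:0.088/0.119 0.10:0.131/0.138 0.11:0.150/0.157 0.12:0.167/0.169 0.13:-0.000/0.002 0.14:-0.000/0.001 0.15:-0.000/0.001 0.16:-0.000/0.001 
scene panel [-0.1659 -0.1355] 329
-0.05:0.083/0.086 -0.04:0.081/0.086 -0.03:0.069/0.084 -0.02:0.082/0.086 -0.01:0.082/0.086 0.00:0.083/0.086 0.01:0.083/0.086 0.02:0.081/0.085 0.03:0.051/0.083 0.04:0.082/0.086 0.05:0.083/0.087 0.06:0.082/0.086 0.07:0.083/0.086 0.08:0.076/0.086 0.10:0
[... 300 characters left out ...]
086/0.087 -0.06:0.084/0.088 -0.05:0.084/0.087 -0.04:0.084/0.087 -0.03:0.083/0.086 -0.02:0.078/0.086 -0.01:0.084/0.087 0.00:0.083/0.087 0.01:0.084/0.088 0.02:0.083/0.087 0.03:0.080/0.085 0.04:0.083/0.087 0.05:0.083/0.087 0.06:0.083/0.087 0.07:0.085/0.088 0.08:0.083/0.087 0.09:0.097/0.123 0.10:0.132/0.144 0.11:0.152/0.164 0.12:0.167/0.172 
scene ((779.6353149414062, 26.650054931640625), (242.45086669921875, 279.7301330566406), 8.070375442504883)
side ((780.7838134765625, 24.283050537109375), (243.0644073486328, 284.5553894042969), 7.51013708114624)
bottle [0.437 0.417 0.031] [0.499 0.481 0.145]
bowl [ 0.592 -0.489  0.03 ] [ 0.723 -0.359  0.064]
mug [ 0.356 -0.497  0.03 ] [ 0.47  -0.414  0.095]
```

View pics/wrist6.png

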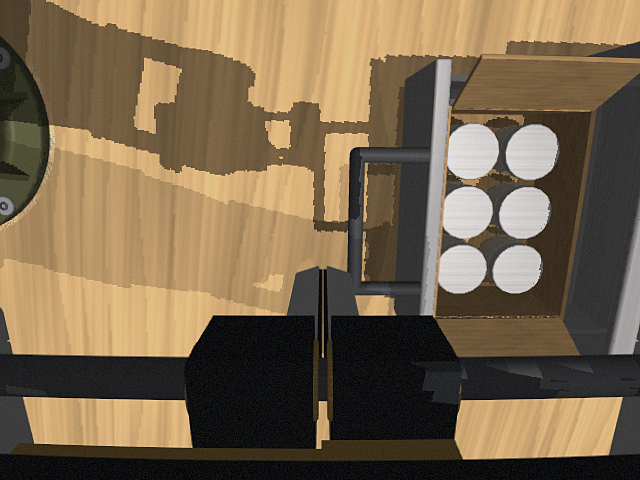

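View pics/side6.png

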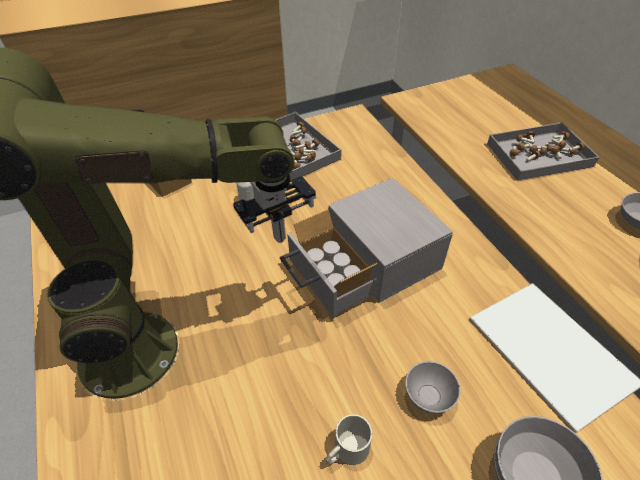

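Both flaps are folded back and all six jars are visible: jar lids at (440-560, 125-290) in the wrist view, flaps at (545, 83) and (505, 335). One last check: did the drawer creep from its stop while I released and folded?

```bash
python3 - <<'E'
from h import *
for n in("scene2","side2","wrist3","scene6","side6","wrist6"):
    C=cab(np.load(n+".npy")).reshape(-1,3)
    q=C[(C[:,0]<-.12)&(C[:,0]>-.16)&(abs(C[:,1])<.10)&(abs(C[:,1])>.065)&(C[:,2]>.133)&(C[:,2]<.146)]
    h=C[(C[:,0]<-.19)&(C[:,0]>-.225)&(abs(C[:,1])<.05)&(C[:,2]>.125)&(C[:,2]<.146)]
    print(n,len(q),np.percentile(q[:,0],[2,50,98]).round(4),len(h),np.percentile(h[:,0],[5,50,95]).round(4))
E
```

```text
scene2 98 [-0.1483 -0.1433 -0.1366] 68 [-0.2087 -0.2052 -0.1984]
side2 58 [-0.1486 -0.1442 -0.1379] 123 [-0.2205 -0.2055 -0.1942]
wrist3 1005 [-0.1489 -0.1436 -0.1374] 2210 [-0.209  -0.2033 -0.1983]
scene6 101 [-0.1477 -0.1426 -0.1354] 161 [-0.2083 -0.204  -0.1979]
side6 103 [-0.148  -0.1432 -0.1352] 136 [-0.2085 -0.204  -0.1979]
wrist6 1020 [-0.1483 -0.1432 -0.1365] 1800 [-0.2087 -0.2034 -0.1979]
```

```bash
python3 -c "
from station import ctrl; ctrl.hand_in()"
```

```text
the job is handed in; nothing more can be done
```

The drawer is out at its final stop, both carton flaps are folded back to about 2.0 rad, and the job is handed in at about 14 s of the 69 s allowed. `hand_in` gives no verdict, so the results below are my own measurements.

- **Drawer:** I pulled it slowly by the handle, through the catch at about 0.12–0.13 m. At about 0.148 m the force rose to 32 N with no further motion, which I took as the rigid stop. In the last images the handle and panel sit within about 1 mm of where they were at the stop.
- **Flaps:** I pushed each one back with the closed fingertips. The left flap wedged briefly at about 16 N sideways, because the fingers were 12 mm in half-width where I had allowed 9 mm. I freed it by raising the tool.
- **Cabinet and bystanders:** The cabinet's measured position changed by about 1 mm, and the bowl, bottle and mug by 2 mm or less. That is the size of the measurement noise.
- **End state:** The jars are open to reach, and the arm is clear of everything.

One small disagreement: the drawer reads 0.1475 to 0.149 m depending on the edge and camera used. The margin over the 0.145 m limit is therefore only about 3 mm by absolute measurement.

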